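# Seat a pump cover in its fixture and shut the clamp over it

### The job

Lower the aluminium pump cover flat into the blue pocket of the fixture (do not drop it in) and, with the clamp still wide open, press it down until you feel that it is fully home, its flange flush with the rim. Only then swing the clamp fully shut over it by its red handle and let go; do not use the clamp to force the cover down, and leave the other things on the bench where they are.

Things in the scene. Friction and masses are not known exactly. Their poses are not given: they have to be found in the camera images.
- cover_center (a point): Centre of the loose aluminium pump cover, 27 mm above its underside. Flange 80 (x) x 60 (y) x 14 mm with dark corner holes; on it a boss 40 (x) x 36 (y) mm rising from 14 to 54 mm above the underside, the place to hold it. z up. Same after half a turn. 0.28 to 0.52 kg. Starts flat on the bench.
- nest (a point): Centre of the floor of the pocket in the blue block on the grey fixture fixed to the bench; 16 mm above the bench, z up. Pocket 84 (x) x 64 (y) mm, 2 mm clear all round the cover, 14 mm deep, with a 3 mm lead-in chamfer. Block 130 x 110 mm. When the cover is fully home cover_center is 27 mm above this point and pressing meets a hard stop.
- pocket_rim (a point): Middle of the pocket mouth, level with the blue rim, 14 mm over nest. In the pocket's floor is a brass ejector pad, 36 mm across, that may stand up to 9 mm above it. Friction holds it: it carries the cover, so a cover laid in may sit proud. It sinks only when weight and push together pass about 11 N, and stays where pushed. Pressing with 14 to 20 N takes it to the bottom.
- clamp_hinge (a point): Middle of the clamp's hinge axis, fixed on the fixture, 100 mm from nest along the nest's +y and 70 mm above it. The axis runs along the nest's x.
- clamp (a joint): Angle of the steel strap clamp, rad: 0 shut (strap level over the pocket, on its stop), 1.57 straight up, 2.0 its limit. Starts 1.55 to 1.9. Stiff hinge, stays where left; about 3 N at the handle moves it. Strap 24 mm wide, 10 thick. Shut, its rubber foot is 0.7 mm above a cover that is fully home.
- clamp_grip (a point): Point on the axis of the clamp's red T-handle, 38 mm from the strap's middle towards the nest's -x. The handle is a round bar 14 mm thick, 130 mm long, parallel to the hinge axis and 200 mm from it; this point turns with the clamp. Shut, it lies 100 mm towards the nest's -y, 38 mm towards its -x and 70 mm above nest, with free space all round.
- pump_body: Bystander: aluminium gear pump body with red and blue blocks, 90 x 75 x 73 mm, splined shaft stub. Origin under its centre.
- round_cover: Bystander: dark round steel cover, 90 mm across, 34 mm high. Origin under its centre.
- wrench: Bystander: steel spanner, 170 mm, lying flat. Origin under its middle.
- bearing: Bystander: steel bearing ring, 64 mm across, 18 mm high. Origin under its centre.
- jar: Bystander: amber jar with steel cap, 66 mm across, 100 mm high. Origin under its centre.
- meter: Bystander: dark handheld meter lying on its back, 90 x 180 x 34 mm. Origin under its centre.
- screwdriver: Bystander: screwdriver lying on the bench. Origin under its middle.
- cover: The same loose cover; origin at the centre of its underside.
Mind the look-alikes: they are no part of the job. What is shaped like the cover but pink is not meant.

How it is judged (in metres and radians):
On the way:
1. the cover is fully home in the pocket while the clamp is still wide open (z of cover_center in the frame of nest below 0.0285 m and horizontal distance between cover_center and nest below 0.006 m and angle between cover_center's own z axis and vertical below 0.04 rad and value of joint clamp above 0.8 rad), for 0.2 s.
At the end, for the whole second after the job is handed in: The cover lies in the pocket, level within 0.04 rad, within 6 mm of its centre and no more than 1.5 mm short of fully home; the clamp is shut to within 0.06 rad and at rest, and everything is let go (z of cover_center in the frame of nest below 0.0285 m and horizontal distance between cover_center and nest below 0.006 m and angle between cover_center's own z axis and vertical below 0.04 rad and value of joint clamp below 0.06 rad and velocity of joint clamp between -0.05 and 0.05 rad/s); the robot touches nothing.
It fails at once if the cover is dropped into the pocket (falls freely there faster than 0.6 m/s) (horizontal distance between cover_center and nest below 0.05 m and contact force between the fingers and cover below 0.1 N and linear speed of cover above 0.6 m/s).
It fails at once if the closing clamp presses on a cover that is not yet home (value of joint clamp below 0.6 rad and z of cover_center in the frame of nest above 0.029 m and contact force between clamp and cover above 3 N).
It fails at once if another thing on the bench is shifted by more than 40 mm (distance of any of pump_body, round_cover, wrench, bearing, jar, meter, screwdriver from where it was at the start of the episode above 0.04 m).
It also fails if it takes over 62 s, if anything falls off the work surface, if the arm or the gripper's body presses on something with over 40 N, if the wrist force passes 120 N, or if a joint passes its speed limit or range.

### The arm

A 6-joint arm with a two-finger parallel gripper is mounted at the origin on the work surface. World frame = base frame: x ahead of the robot, y to its left, z up, the work surface at z = 0. Lengths are in m, angles in degrees, forces in N, time in s.
With the tool pointing down it reaches from about 0.4 to 0.825 m from the base axis. Payload 7 kg.
Tool frame: the origin (TCP) lies on the front face of the gripper's body, between the roots of the fingers; the fingertips stand 66 mm ahead of it and the grasp point (between the pads) lies 47 mm ahead of it; z points along the fingers, y is the line along which they close (so a half turn about z gives the same grasp; the last joint's range is limited). The gripper opens to 88 mm and grips with 3 to 60 N. Pads are 19 mm wide; open, the fingers measure 130 mm over their backs; the gripper's body (78 mm by 193 mm) begins 47 mm behind the grasp point.
Start: joints at [-56.431, 20.546, 0.682, 0, -70.136, -16.507], TCP at [0.198, -0.645, 0.292] pointing down, gripper open.
Joint ranges: [-176.03, 176.03], [-82.01, 121.73], [-58.28, 71.71], [-173.87, 95.51], [-174.79, -0.11], [-173.66, 173.66]. Speed limits (degrees/s): [136.94, 136.94, 172.46, 180, 180, 180].

### API

Orientations are given as [roll, pitch, yaw] about the fixed x, y, z axes, in that order (R = Rz(yaw) Ry(pitch) Rx(roll)).
In Python, from plant import ctrl gives the robot as it stands.
- The arm moves only by the tool send_rows, never from a script. Its argument "deltas" is a list of rows, each a list of 2 entries, a list of its own where there are three numbers: the shift along the tool's x, y, z each as a share of 800 mm, from -1 to 1, then the turn about the tool's z as a share of 90 degrees, from -1 to 1. A call has exactly 5 rows; each row is the pose to reach, as a shift and turn from the pose commanded when the call began, along the tool's axes at that moment; what a row does not reach only later rows make up. A row lasts 1/12 s, in which the tool goes at most 41.7 mm and 7.16 degrees, less where a joint would pass 70% of its speed; a pose out of reach is approached as far as the arm can. A call with a number of a shift or a turn outside -1 to 1 is refused whole. A call with a gripper value outside its range is refused whole. "gripper" is the opening, from 0 (shut) to 1 (fully open), set as the call begins (left out, the last holds). The fingers move at their own pace and stop on an object; the grip force is fixed at half the most. Time passes only in rows, so rows that repeat a pose let the fingers close, or fill a call up. It gives the time, the measured TCP pose, the force, the opening and the grip force at its end, in the units of the state.
- ctrl.get_obs(): the state, without advancing time (a new reading comes with each control period).
- ctrl.snapshot(name): name is "side" or "top" or "wrist"; returns a dict with "color" (420x560x3 uint8, red, green, blue), "vertical_fov" (degrees; the focal length in pixels is half the picture's height over the tangent of half this angle, whatever the lens; pixels are square), "cx", "cy" (the principal point, pixels), "k1" (the pictures are not rectified: a ray, as slopes to the right and down, at radius r is drawn at 1 + k1 r^2 times it, then the intrinsics apply), "rvec" (rotation vector, rad) and "tvec" (3), from world to camera coordinates, as OpenCV has them. Camera axes: x right, y down, z forward; pixel columns grow to the right and rows downward; lengths in m; the calibration is good to about 2 mm. A picture is of the moment at which its call begins. There is no depth.
- ctrl.close_job(): hands the job in; it is judged then, once.
Trained networks look in a picture, given as the dict that the camera call returned (one of the last four; its "shot" number tells which), for a name from the list of things; names that differ only in an ending like _2 or _b are one class to them, and where a whole thing is asked for, a point or a joint stands for the part that bears it (a point fixed in the world has none). Each returns a list of dicts, best first, with "conf" (0 to 1); they miss things now and then, are a little off and sometimes report something else, mostly with a low value. They report only what shows in the picture. A call takes as long as a camera call. They do not tell look-alikes from the thing itself.
- ctrl.boxes_of(picture, thing): "xy" ([column, row] as shares, 0 to 1, of the picture: columns of its width, rows of its height, amid what is visible of it).
- ctrl.cut_out(picture, thing): "pixels" (420x560 bool, what is visible of it) and "xy" ([column, row] as shares, 0 to 1, of the picture: columns of its width, rows of its height, amid what is visible of it).
The state is a dict: "clock": time; "joint_pos": joint angles; "qvel": joint speeds; "tau": joint torques, N m; "tool_pos": TCP position; "orientation": TCP orientation; "force": force on the tool from outside, world axes, zero at the start; "moment": the same for the moment, N m; "opening": finger opening in m; "gripper_force": force on a finger pad.
Only numpy, scipy, OpenCV 4.12 (cv2) and the standard library are available. Lean on these libraries where they do the work, as an engineer would, in place of code of your own. Each camera call takes 0.05 s, during which the arm holds its last target. There are 200 camera calls.

## Working session

There is one attempt and no reset: what is moved stays moved. The work goes in short steps, Python scripts to look and compute and a tool call to move; the robot and the scene stay as the last step left them, time stands still between calls to the robot, and variables do not carry over. Pictures are saved under pics/ and viewed, at most 10 in all, crops included, and the job is handed in when it is done.

Besides the shell and the picture viewer there is one more tool, called as name([rows], argument=value, ...), one row to a line, values as JSON. send_rows: Moves the arm, as the interface text tells. Shift numbers are shares of 800 mm and turn numbers shares of 90 degrees, none past 1 either way. Its arguments: {"type":"object","properties":{"deltas":{"type":"array","items":{"type":"array"}},"gripper":{"type":"number"}},"required":["deltas"]}

```bash
mkdir -p pics; ls
cat > h.py <<'E'
import numpy as np, cv2
from plant import ctrl
from scipy.spatial.transform import Rotation as Ro
def cam(s):
    R=cv2.Rodrigues(np.array(s["rvec"],float))[0]; f=210/np.tan(np.radians(s["vertical_fov"])/2)
    return R,np.array(s["tvec"],float).ravel(),f
def proj(s,P):
    R,t,f=cam(s); c=np.atleast_2d(P)@R.T+t; n=c[:,:2]/c[:,2:]; r2=(n**2).sum(1,keepdims=True)
    return n*(1+s["k1"]*r2)*f+[s["cx"],s["cy"]]
def ray(s,uv):
    R,t,f=cam(s); d=(np.array(uv,float)-[s["cx"],s["cy"]])/f; n=d.copy()
    for _ in range(20): n=d/(1+s["k1"]*(n@n))
    return -R.T@t, R.T@np.append(n,1)
def onz(s,uv,z):
    o,d=ray(s,uv); return o+d*(z-o[2])/d[2]
def save(s,name): cv2.imwrite(f"pics/{name}.png",s["color"][:,:,::-1])
def px(b): return np.round(np.array(b["xy"])*[560,420],1)
def tool(): 
    o=ctrl.get_obs(); return np.array(o["tool_pos"]),Ro.from_euler('xyz',o["orientation"],degrees=True).as_matrix()
E
python3 - <<'E'
from h import *
import pickle
im=[]
for n in("side","top"):
    s=ctrl.snapshot(n); save(s,n+"0"); pickle.dump(s,open(n+".pkl","wb"))
    R,t,f=cam(s); print(n,"cam",(-R.T@t).round(3),f.round(1))
    for th in("cover","nest","clamp_grip","pocket_rim","clamp_hinge"):
        print(th,[(px(b).tolist(),round(b["conf"],2),onz(s,px(b),0.03).round(3).tolist()) for b in ctrl.boxes_of(s,th)][:4])
    im.append(s["color"])
print(ctrl.get_obs())
E
```

```text
pics
side cam [ 0.255 -0.934  1.137] 456.4
cover [([303.8, 292.1], 0.72, [0.515, -0.313, 0.03])]
nest [([259.9, 167.8], 0.63, [0.535, 0.211, 0.03])]
clamp_grip [([260.6, 122.6], 0.58, [0.609, 0.459, 0.03])]
pocket_rim [([265.7, 164.2], 0.71, [0.56, 0.222, 0.03])]
clamp_hinge [([259.7, 165.7], 0.61, [0.538, 0.222, 0.03])]
top cam [ 0.373 -0.055  1.446] 508.0
cover [([329.4, 212.7], 0.97, [0.493, -0.166, 0.03]), ([374.2, 200.8], 0.74, [0.524, -0.293, 0.03]), ([323.2, 258.4], 0.67, [0.366, -0.145, 0.03])]
nest [([209.8, 198.7], 0.78, [0.54, 0.169, 0.03]), ([374.5, 198.7], 0.29, [0.53, -0.294, 0.03])]
clamp_grip [([160.4, 191.7], 0.62, [0.564, 0.311, 0.03])]
pocket_rim [([208.9, 200.2], 0.84, [0.536, 0.172, 0.03])]
clamp_hinge [([208.3, 199.7], 0.66, [0.538, 0.174, 0.03])]
{'clock': 0.6, 'joint_pos': array([-5.64322245e+01,  2.05447407e+01,  6.79730326e-01, -6.79518487e-04,
       -7.01358905e+01, -1.65081134e+01]), 'qvel': array([-0.02044339,  0.03582702, -0.01258018,  0.06027161, -0.00410829,
        0.0064417 ]), 'tau': array([ 7.13518457e-04, -5.81989610e+01,  2.93179357e+01,  6.99963436e+00,
        1.23543988e-02, -1.94803823e-05]), 'tool_pos': array([ 0.1980036 , -0.64526077,  0.29216044]), 'orientation': array([ 1.79998955e+02,  3.56737515e-04, -1.62940569e+02]), 'force': array([-0.84359235, -0.63892732,  0.36152155]), 'moment': array([ 0.03469078, -0.00824016, -0.06773518]), 'gripper_force': 0.0, 'opening': 0.08745931689716327}
```

```bash
python3 -c "
import cv2,numpy as np
for n in('side','top'): cv2.imwrite(f'pics/{n}_v.png',cv2.resize(cv2.imread(f'pics/{n}0.png'),(800,600)))"
```

```text
(no output)
```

View pics/top_v.png

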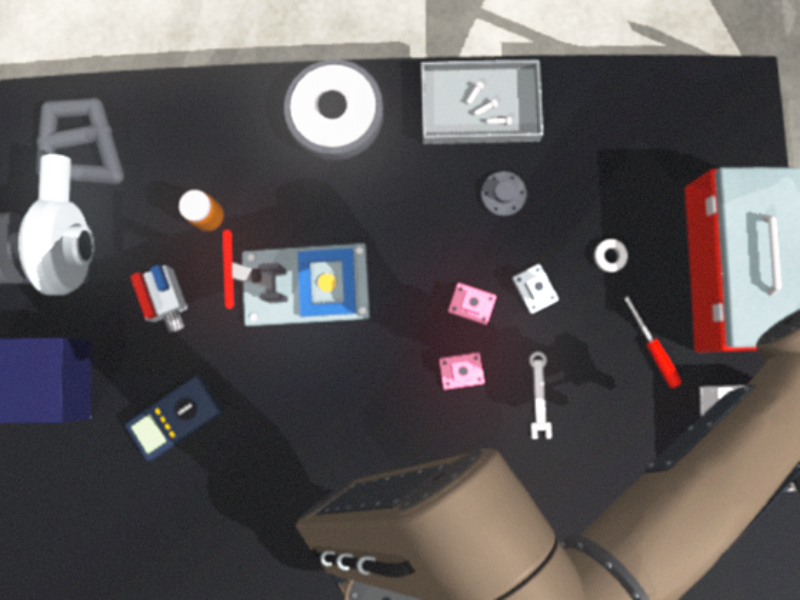

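View pics/side_v.png

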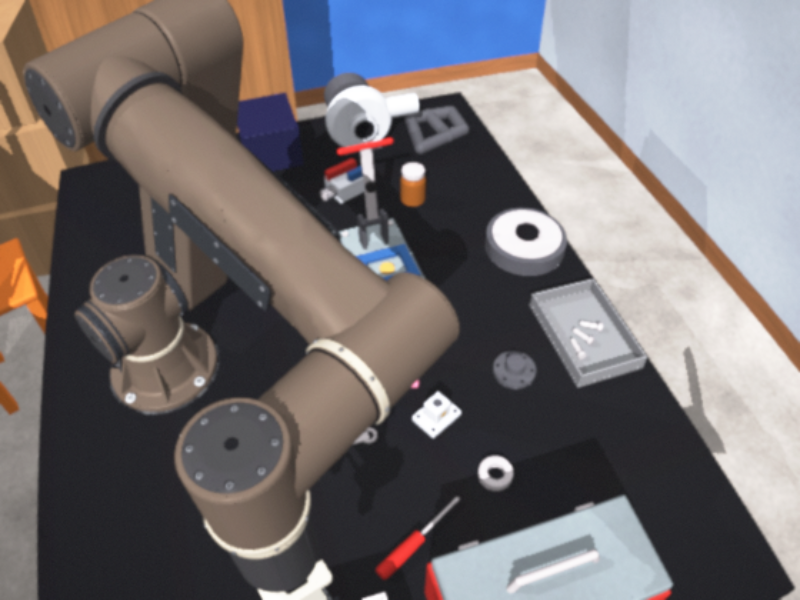

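Run:
```python
import cv2,numpy as np
a=cv2.imread('pics/top0.png')
b=cv2.resize(a[175:285,300:400],(400,440),interpolation=cv2.INTER_CUBIC);c=cv2.resize(a[150:250,150:270],(400,333),interpolation=cv2.INTER_CUBIC)
o=np.zeros((440,800,3),np.uint8);o[:,:400]=b;o[:333,400:]=c
cv2.imwrite('pics/crop.png',o)
```

```text
(no output)
```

View pics/crop.png

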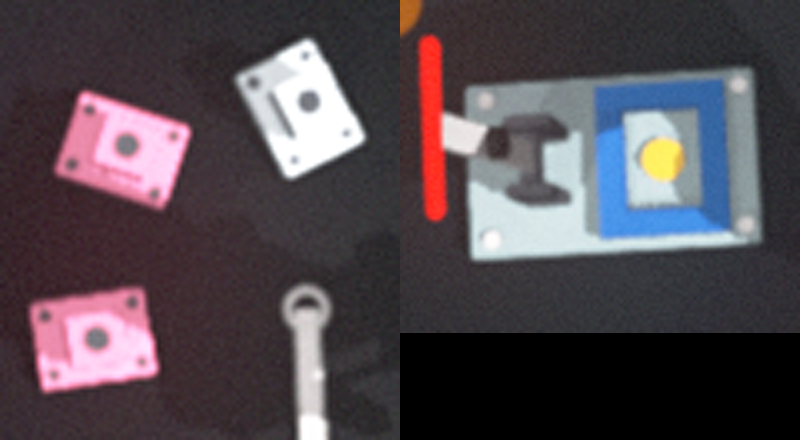

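The candidates in the top picture are pink at (332,212), pink at (323,258), and bare aluminium at (375,201). The crop confirms that the uncoloured one at (375,201) is the cover meant. The blue pocket is at about (229,198), with the hinge to its left (world +y).

```bash
cat >> h.py <<'E'
from scipy.optimize import minimize
def box(lx,ly,z0,z1): return np.array([[x,y,z] for x in(-lx/2,lx/2) for y in(-ly/2,ly/2) for z in(z0,z1)])
COV=[box(.08,.06,0,.014),box(.04,.036,.014,.054)]
BLK=[box(.13,.11,.012,.030)]
K=4
def render(s,p,boxes,z0=0):
    m=np.zeros((420*K,560*K),np.uint8); c,n=np.cos(p[2]),np.sin(p[2])
    for b in boxes:
        P=b@np.array([[c,n,0],[-n,c,0],[0,0,1]])+[p[0],p[1],z0]
        h=cv2.convexHull((proj(s,P)*K+K/2).astype(np.float32)).astype(np.int32); cv2.fillConvexPoly(m,h,1)
    return cv2.resize(m.astype(np.float32),(560,420),interpolation=cv2.INTER_AREA)
def fit(s,mask,boxes,p0,z0=0,yaws=None):
    M=mask.astype(np.float32); L=lambda q:np.abs(render(s,[q[0]/100,q[1]/100,q[2]],boxes,z0)-M).sum()/M.sum()
    best=None
    for y in (yaws if yaws is not None else np.radians(np.arange(-90,90,15))):
        x0=np.array([p0[0]*100,p0[1]*100,y])
        r=minimize(L,x0,method="Nelder-Mead",options=dict(initial_simplex=x0+np.array([[0,0,0],[1,0,0],[0,1,0],[0,0,.15]])))
        if best is None or r.fun<best.fun: best=r
    q=best.x; return np.array([q[0]/100,q[1]/100,q[2]]),best.fun
def blue(s):
    h=cv2.cvtColor(s["color"],cv2.COLOR_RGB2HSV); return ((h[...,0]>98)&(h[...,0]<125)&(h[...,1]>140)&(h[...,2]>60)).astype(np.uint8)
def fillhull(m):
    n,l,st,_=cv2.connectedComponentsWithStats(m); k=1+np.argmax(st[1:,4]); o=np.zeros_like(m)
    cv2.fillConvexPoly(o,cv2.convexHull(np.argwhere(l==k)[:,::-1].astype(np.int32)),1); return o
def go(P,yaw=None):
    "row numbers to reach TCP P and tool yaw (tool down)"
    p,R=tool(); d=R.T@(np.array(P)-p)/.8; a=0
    if yaw is not None:
        cur=np.degrees(np.arctan2(R[1,1],R[0,1])); a=-((yaw-cur+90)%180-90)
    print("tcp",p.round(4),"shift",d.round(4),"turn share",round(a/90,4))
E
python3 - <<'E'
from h import *
s=ctrl.snapshot("top")
for b in ctrl.cut_out(s,"cover"):
    if abs(px(b)-[374,201]).max()<12:
        p,e=fit(s,b["pixels"],COV,onz(s,px(b),.02)); print("cover",p.round(4),np.degrees(p[2]).round(1),e)
        m=b["pixels"]; print(m.sum())
M=blue(s); M[:, :190]=0; M[:,290:]=0; M=fillhull(M)
p,e=fit(s,M,BLK,onz(s,[229,198],.03),yaws=[0]); print("nest",p.round(4),np.degrees(p[2]).round(1),e)
q=p
# clamp angle from handle red in side/top view
h=cv2.cvtColor(s["color"],cv2.COLOR_RGB2HSV); r=((h[...,0]<6)|(h[...,0]>174))&(h[...,1]>180)&(h[...,2]>120); r[:,:150]=0;r[:,175:]=0;r[:150]=0;r[230:]=0
yx=np.argwhere(r); print("handle px",yx.mean(0)[::-1],yx.min(0)[::-1],yx.max(0)[::-1])
c,n=np.cos(p[2]),np.sin(p[2])
for a in np.arange(1.5,2.01,.05):
    l=np.array([0,.1-.2*np.cos(a),.086+.2*np.sin(a)]); w=[p[0]+c*l[0]-n*l[1],p[1]+n*l[0]+c*l[1],l[2]]; print(round(a,2),proj(s,w).round(1))
E
```

```text
cover [ 0.5229 -0.2971  0.4661] 26.7 0.053644973784685135
607
nest [0.5444 0.1179 0.0278] 1.6 0.04380675405263901
handle px [159.24925816 187.92581602] [156 161] [163 215]
1.5 [[177.9 185.8]]
1.55 [[173.6 186. ]]
1.6 [[169.4 186.3]]
1.65 [[165.2 186.5]]
1.7 [[161.2 186.8]]
1.75 [[157.2 187.1]]
1.8 [[153.3 187.5]]
1.85 [[149.6 187.8]]
1.9 [[146.  188.2]]
1.95 [[142.5 188.6]]
2.0 [[139.2 189.1]]
```

The clamp stands at about 1.72 rad. The cover is near (0.523, -0.297) with yaw 26.7°, and the nest near (0.544, 0.118) with yaw 1.6°. I'll go above the cover first.

Run:
```python
from h import *
go([.523,-.297,.26],26.7)
```

```text
tcp [ 0.198  -0.6453  0.2922] shift [-0.5161  0.297   0.0403] turn share 0.8929
```

send_rows([
  [[-0.043,0.025,0.003],0.075],
  [[-0.086,0.05,0.007],0.15],
  [[-0.129,0.074,0.01],0.225],
  [[-0.172,0.099,0.013],0.3],
  [[-0.215,0.124,0.017],0.375],
], gripper=1)

```text
clock: 1.12
tool_pos: [0.3334, -0.4996, 0.2788]
orientation: [-180.0, 0.0, 163.2]
force: [1.3, 0.1, 0.2]
opening: 0.0876
gripper_force: 0.0
```

Run:
```python
from h import *
go([.523,-.297,.26],26.7)
```

```text
tcp [ 0.3334 -0.4996  0.2788] shift [-0.1535  0.311   0.0235] turn share 0.5164
```

send_rows([
  [[-0.0213,0.0433,0.003],0.075],
  [[-0.0427,0.0867,0.006],0.15],
  [[-0.064,0.13,0.01],0.225],
  [[-0.0854,0.173,0.013],0.3],
  [[-0.1067,0.217,0.016],0.375],
])

```text
clock: 1.53
tool_pos: [0.4635, -0.3584, 0.2662]
orientation: [180.0, 0.0, 129.7]
force: [0.7, 0.2, 0.6]
opening: 0.0877
gripper_force: 0.0
```

Run:
```python
from h import *
go([.523,-.297,.26],26.7)
```

```text
tcp [ 0.4635 -0.3584  0.2662] shift [0.0115 0.1062 0.0077] turn share 0.1448
```

send_rows([
  [[0.004,0.035,0.003],0.05],
  [[0.0077,0.07,0.005],0.1],
  [[0.0115,0.1062,0.0077],0.1448],
  [[0.0115,0.1062,0.0077],0.1448],
  [[0.0115,0.1062,0.0077],0.1448],
])

```text
clock: 1.95
tool_pos: [0.5226, -0.297, 0.2596]
orientation: [-180.0, -0.0, 117.2]
force: [-0.1, 0.3, -0.4]
opening: 0.0876
gripper_force: 0.0
```

Run:
```python
from h import *
s=ctrl.snapshot("wrist"); save(s,"w1"); go([.523,-.297,.26],26.7)
for b in ctrl.cut_out(s,"cover"):
    p,e=fit(s,b["pixels"],COV,onz(s,px(b),.02),yaws=np.radians([15,27,40])); print(px(b),"cover",p.round(4),np.degrees(p[2]).round(1),e)
```

```text
tcp [ 0.5219 -0.2977  0.2597] shift [ 0.0002  0.0016 -0.0004] turn share 0.005
[202.3   6.8] cover [ 0.3656 -0.1447  1.6895] 96.8 0.03615604341030121
[311.9  59.6] cover [ 0.4984 -0.17    1.2244] 70.2 0.028466137126088142
[276.2 187.9] cover [ 0.5256 -0.2962  0.4477] 25.7 0.023667383939027786
```

View pics/w1.png

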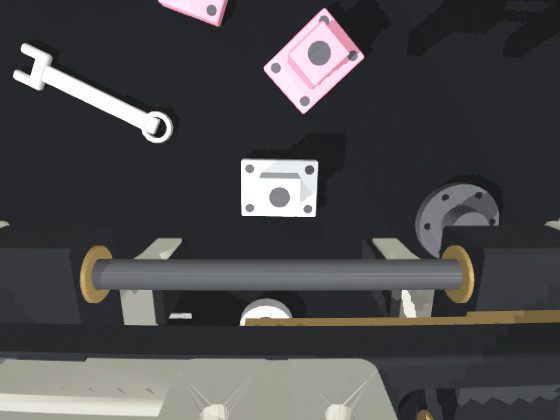

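The wrist picture shows the aluminium cover at (279,188), square to the fingers, with the pink look-alike clear at (314,60). I'll correct the pose and go down.

Run:
```python
from h import *
go([.5255,-.2963,.087],25.9)
```

```text
tcp [ 0.5214 -0.2982  0.2598] shift [-2.00e-04  5.70e-03  2.16e-01] turn share 0.0133
```

send_rows([
  [[0,0.005,0.04],0.0133],
  [[0,0.005,0.085],0.0133],
  [[0,0.005,0.13],0.0133],
  [[0,0.005,0.175],0.0133],
  [[0,0.005,0.216],0.0133],
])

```text
clock: 2.47
tool_pos: [0.5241, -0.2973, 0.0857]
orientation: [180.0, 0.0, 115.8]
force: [0.8, 0.2, -0.8]
opening: 0.0879
gripper_force: 0.0
```

send_rows([
  [[0,0,0],0],
  [[0,0,0],0],
  [[0,0,0],0],
  [[0,0,0],0],
  [[0,0,0],0],
], gripper=0)

```text
clock: 2.88
tool_pos: [0.5264, -0.2969, 0.0895]
orientation: [179.8, 0.1, 115.8]
force: [-0.8, -0.5, 0.0]
opening: 0.0598
gripper_force: 0.0
```

send_rows([
  [[0,0,0],0],
  [[0,0,0],0],
  [[0,0,0],0],
  [[0,0,0],0],
  [[0,0,0],0],
])

```text
clock: 3.3
tool_pos: [0.525, -0.2965, 0.0878]
orientation: [-180.0, 0.0, 115.9]
force: [-3.1, 0.5, 7.3]
opening: 0.0396
gripper_force: 30.0
```

send_rows([
  [[0,0,-0.03],0],
  [[0,0,-0.065],0],
  [[0,0,-0.1],0],
  [[0,0,-0.13],0],
  [[0,0,-0.15],0],
])

```text
clock: 3.72
tool_pos: [0.5256, -0.2964, 0.2093]
orientation: [179.9, 0.1, 115.8]
force: [1.0, -0.1, -3.8]
opening: 0.0396
gripper_force: 30.0
```

Run:
```python
from h import *
o=ctrl.get_obs(); print(o["opening"],o["gripper_force"],o["force"])
go([.544,.118,.205],1.6)
```

```text
0.03955942970837527 29.992880523204803 [ 1.04954691 -0.09677474 -3.77430514]
tcp [ 0.5256 -0.2964  0.2093] shift [0.4562 0.2465 0.0053] turn share 0.2694
```

send_rows([
  [[0.03,0.016,0],0],
  [[0.07,0.038,0],0],
  [[0.113,0.061,0],0],
  [[0.156,0.084,0],0],
  [[0.199,0.1075,0.003],0],
])

```text
clock: 4.13
tool_pos: [0.5327, -0.114, 0.2046]
orientation: [180.0, -0.0, 115.8]
force: [1.6, 0.2, -3.2]
opening: 0.0397
gripper_force: 30.0
```

send_rows([
  [[0.043,0.0232,0],0.06],
  [[0.086,0.0465,0],0.12],
  [[0.129,0.0697,0],0.18],
  [[0.17,0.092,0],0.24],
  [[0.2,0.108,0.002],0.269],
])

```text
clock: 4.55
tool_pos: [0.5498, -0.0763, 0.1845]
orientation: [178.9, -7.5, 98.9]
force: [0.2, -0.8, -2.7]
opening: 0.0397
gripper_force: 30.0
```

Run:
```python
from h import *
go([.544,.118,.205],1.6)
```

```text
tcp [ 0.5498 -0.0763  0.1845] shift [0.2424 0.0304 0.0067] turn share 0.0799
```

Run:
```python
from h import *
o=ctrl.get_obs(); print(o["joint_pos"].round(1),o["qvel"].round(1),o["orientation"],o["tool_pos"],o["force"],o["moment"].round(2))
```

```text
[   7.6   15.6  -18.3   -9.1  -55.5 -173.6] [-17.1   7.7   1.6 -13.8   7.1  -0. ] [178.93733307  -7.50814895  98.93122056] [ 0.54984886 -0.07631971  0.1845002 ] [ 0.2270216  -0.78628464 -2.70909087] [-0.8  -0.03  0.06]
```

Joint 6 ran into its end stop. I'll take the half-turn equivalent instead and turn back the other way, at height.

send_rows([
  [[0,0,-0.02],-0.07],
  [[0,0,-0.03],-0.14],
  [[0,0,-0.03],-0.21],
  [[0,0,-0.03],-0.28],
  [[0,0,-0.03],-0.35],
])

```text
clock: 4.97
tool_pos: [0.5487, -0.0808, 0.208]
orientation: [175.2, -5.8, 130.9]
force: [0.7, -0.2, -3.6]
opening: 0.0398
gripper_force: 30.0
```

Run:
```python
from h import *
o=ctrl.get_obs(); print(o["joint_pos"].round(1)); go([.544,.118,.205],1.6)
```

```text
[   7.2   14.2  -16.8   -8.7  -58.5 -142. ]
tcp [ 0.5487 -0.0808  0.208 ] shift [0.1904 0.1558 0.0361] turn share 0.4313
```

send_rows([
  [[0,0,0],-0.07],
  [[0,0,0],-0.14],
  [[0,0,0],-0.21],
  [[0,0,0],-0.28],
  [[0,0,0],-0.28],
])

```text
clock: 5.38
tool_pos: [0.5487, -0.0808, 0.2079]
orientation: [173.3, -3.2, 156.0]
force: [-0.0, 0.0, -3.6]
opening: 0.0397
gripper_force: 30.0
```

Run:
```python
from h import *
o=ctrl.get_obs(); print(o["joint_pos"].round(2),o["tool_pos"],o["orientation"]); p,R=tool(); print(R.round(4))
a=Ro.from_euler('xyz',[178.937,-7.508,98.931],degrees=True).as_matrix(); print(a[:,2])
```

```text
[   7.23   14.25  -16.82   -8.73  -58.48 -116.84] [ 0.54874357 -0.08076283  0.20790463] [173.25762746  -3.22978576 156.03587678]
[[-0.9123  0.4094 -0.0034]
 [ 0.4055  0.9048  0.13  ]
 [ 0.0563  0.1172 -0.9915]]
[-0.00195466  0.1319383  -0.991256  ]
```

The tilt of 7.5° picked up at the stop stays in the command. I'll run joint 6 to its other end, where the same effect should tilt it back. That end is also close to the yaw I need.

send_rows([
  [[0,0,0],-0.079],
  [[0,0,0],-0.158],
  [[0,0,0],-0.237],
  [[0,0,0],-0.316],
  [[0,0,0],-0.395],
])

```text
clock: 5.8
tool_pos: [0.5489, -0.0806, 0.2081]
orientation: [172.6, 1.3, -168.8]
force: [-0.8, 0.8, -3.7]
opening: 0.04
gripper_force: 30.0
```

send_rows([
  [[0,0,0],-0.079],
  [[0,0,0],-0.158],
  [[0,0,0],-0.237],
  [[0,0,0],-0.316],
  [[0,0,0],-0.395],
])

```text
clock: 6.22
tool_pos: [0.5489, -0.0806, 0.2081]
orientation: [174.7, 5.3, -133.5]
force: [-0.5, -0.7, -2.9]
opening: 0.0402
gripper_force: 30.0
```

send_rows([
  [[0,0,0],-0.079],
  [[0,0,0],-0.158],
  [[0,0,0],-0.237],
  [[0,0,0],-0.316],
  [[0,0,0],-0.395],
])

```text
clock: 6.63
tool_pos: [0.5489, -0.0806, 0.2081]
orientation: [178.8, 7.4, -97.7]
force: [0.1, -0.0, -3.2]
opening: 0.0399
gripper_force: 30.0
```

send_rows([
  [[0,0,0],-0.079],
  [[0,0,0],-0.158],
  [[0,0,0],-0.237],
  [[0,0,0],-0.316],
  [[0,0,0],-0.395],
])

```text
clock: 7.05
tool_pos: [0.5489, -0.0806, 0.2081]
orientation: [-176.6, 6.7, -61.9]
force: [0.0, 0.3, -3.7]
opening: 0.0399
gripper_force: 30.0
```

send_rows([
  [[0,0,0],-0.079],
  [[0,0,0],-0.158],
  [[0,0,0],-0.237],
  [[0,0,0],-0.316],
  [[0,0,0],-0.395],
])

```text
clock: 7.47
tool_pos: [0.5489, -0.0806, 0.2081]
orientation: [-173.4, 3.5, -26.4]
force: [0.6, 0.0, -3.3]
opening: 0.0399
gripper_force: 30.0
```

send_rows([
  [[0,0,0],-0.079],
  [[0,0,0],-0.158],
  [[0,0,0],-0.237],
  [[0,0,0],-0.316],
  [[0,0,0],-0.395],
])

```text
clock: 7.88
tool_pos: [0.5489, -0.0806, 0.2081]
orientation: [-172.6, -1.0, 8.9]
force: [0.0, 0.5, -3.7]
opening: 0.04
gripper_force: 30.0
```

send_rows([
  [[0,0,0],-0.079],
  [[0,0,0],-0.158],
  [[0,0,0],-0.237],
  [[0,0,0],-0.316],
  [[0,0,0],-0.395],
])

```text
clock: 8.3
tool_pos: [0.5489, -0.0806, 0.2081]
orientation: [-174.5, -5.1, 44.3]
force: [-0.8, -0.3, -3.4]
opening: 0.0401
gripper_force: 30.0
```

```bash
cat >> h.py <<'E'
def st():
    o=ctrl.get_obs(); p,R=tool(); print("j",o["joint_pos"].round(2),"z",R[:,2].round(4),"yaxis deg",np.degrees(np.arctan2(R[1,1],R[0,1])).round(2))
E
python3 - <<'E'
from h import *
st()
E
```

```text
j [  7.24  14.25 -16.8   -8.73 -58.49 131.84] z [-0.0031  0.1301 -0.9915] yaxis deg -45.22
```

send_rows([
  [[0,0,0],-0.079],
  [[0,0,0],-0.158],
  [[0,0,0],-0.237],
  [[0,0,0],-0.316],
  [[0,0,0],-0.395],
])

```text
clock: 8.72
tool_pos: [0.549, -0.0806, 0.2081]
orientation: [-178.5, -7.3, 80.0]
force: [0.1, -0.4, -3.4]
opening: 0.04
gripper_force: 30.0
```

send_rows([
  [[0,0,0],-0.04],
  [[0,0,0],-0.07],
  [[0,0,0],-0.09],
  [[0,0,0],-0.11],
  [[0,0,0],-0.12],
])

```text
clock: 9.13
tool_pos: [0.5472, -0.0652, 0.211]
orientation: [180.0, -6.0, 89.7]
force: [-0.8, 0.4, -3.2]
opening: 0.0396
gripper_force: 30.0
```

Run:
```python
from h import *
st()
```

```text
j [  9.91  13.36 -18.19  -6.96 -57.56 173.47] z [ 9.000e-04  1.040e-01 -9.946e-01] yaxis deg -0.32
```

It works: the tilt is shrinking, 7.5° to 6.0°. I'll continue.

send_rows([
  [[0,0,0],-0.03],
  [[0,0,0],-0.06],
  [[0,0,0],-0.09],
  [[0,0,0],-0.12],
  [[0,0,0],-0.15],
])

```text
clock: 9.55
tool_pos: [0.5348, -0.0242, 0.213]
orientation: [178.2, -1.5, 100.2]
force: [-0.7, -0.2, -3.1]
opening: 0.0402
gripper_force: 30.0
```

Run:
```python
from h import *
st()
```

```text
j [ 17.6   10.66 -23.53  -1.57 -53.86 173.5 ] z [ 0.0259  0.0314 -0.9992] yaxis deg 10.18
```

send_rows([
  [[0,0,0],-0.02],
  [[0,0,0],-0.04],
  [[0,0,0],-0.05],
  [[0,0,0],-0.05],
  [[0,0,0],-0.05],
])

```text
clock: 9.97
tool_pos: [0.5304, -0.0123, 0.2128]
orientation: [178.0, -0.1, 103.7]
force: [0.3, -0.0, -3.3]
opening: 0.0396
gripper_force: 30.0
```

Run:
```python
from h import *
st()
```

```text
j [ 19.96   9.95 -25.18   0.19 -52.87 173.58] z [ 0.0337  0.0094 -0.9994] yaxis deg 13.66
```

Only 2° of radial tilt is left, which the pocket tolerates. Next I'll stop just short of the nest and look.

Run:
```python
from h import *
go([.544,.03,.235],1.6)
```

```text
tcp [ 0.5304 -0.0123  0.2128] shift [ 0.0474  0.0299 -0.0266] turn share 0.134
```

send_rows([
  [[0.012,0.007,-0.01],0.04],
  [[0.024,0.015,-0.018],0.08],
  [[0.036,0.022,-0.0266],0.134],
  [[0.0474,0.0299,-0.0266],0.134],
  [[0.0474,0.0299,-0.0266],0.134],
])

```text
clock: 10.38
tool_pos: [0.5452, 0.0311, 0.2352]
orientation: [178.0, -0.5, 91.8]
force: [0.2, -0.5, -3.3]
opening: 0.0397
gripper_force: 30.0
```

Run:
```python
from h import *
st(); s=ctrl.snapshot("wrist"); save(s,"w2"); print(tool()[0])
M=blue(s); M=fillhull(M); print(M.sum())
p,e=fit(s,M,BLK,[.544,.118],yaws=[.028]); print("nest",p.round(4),np.degrees(p[2]).round(1),e)
im=s["color"][:,:,::-1].copy()
c,n=np.cos(p[2]),np.sin(p[2])
def draw(lx,ly,z,col):
    q=np.array([[-lx,-ly],[lx,-ly],[lx,ly],[-lx,ly]])/2@np.array([[c,n],[-n,c]])+p[:2]
    cv2.polylines(im,[proj(s,np.c_[q,[z]*4]).astype(int)],True,col,1)
draw(.13,.11,.03,(0,255,255)); draw(.084,.064,.03,(0,0,255))
cv2.imwrite("pics/w2d.png",im)
```

```text
j [ 24.    10.05 -21.82   0.36 -56.06 157.55] z [ 0.0351  0.01   -0.9993] yaxis deg 1.73
[0.54435804 0.03038667 0.23461552]
19297
nest [0.546  0.1173 0.0407] 2.3 0.011403975076973438
```

View pics/w2d.png

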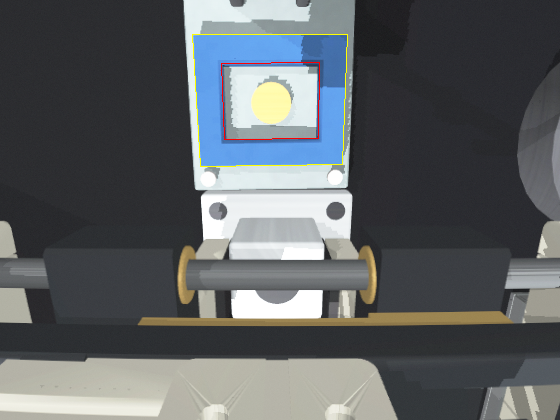

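The overlay fits the blue rim (195–347, 35–165) and the pocket mouth (221–319, 62–139). Nest is at (0.546, 0.117), yaw 2.3°. The cover is held squarely at (277,270).

```bash
cat >> h.py <<'E'
def cov(zu,N=(.546,.1173),yaw=2.3):
    p,R=tool(); go(np.array([N[0],N[1],zu])-R[:,2]*.087,yaw)
E
python3 - <<'E'
from h import *
cov(.07)
E
```

```text
tcp [0.5444 0.0304 0.2346] shift [ 0.1068 -0.0016  0.098 ] turn share -0.0059
```

send_rows([
  [[0.03,0,0.02],-0.006],
  [[0.065,-0.001,0.045],-0.006],
  [[0.09,-0.0016,0.07],-0.006],
  [[0.1068,-0.0016,0.09],-0.006],
  [[0.1068,-0.0016,0.098],-0.006],
])

```text
clock: 10.85
tool_pos: [0.5418, 0.117, 0.1544]
orientation: [178.2, -0.4, 92.3]
force: [0.0, -0.8, -2.9]
opening: 0.0402
gripper_force: 30.0
```

send_rows([
  [[0,0,0.01],0],
  [[0,0,0.025],0],
  [[0,0,0.037],0],
  [[0,0,0.043],0],
  [[0,0,0.043],0],
])

```text
clock: 11.27
tool_pos: [0.5436, 0.1153, 0.1218]
orientation: [178.2, -0.4, 92.1]
force: [-0.2, -0.7, -3.8]
opening: 0.0398
gripper_force: 30.0
```

Run:
```python
from h import *
st(); print(ctrl.get_obs()["force"])
for i in range(3): cov(.033)
```

```text
j [ 32.51  18.46 -28.25   0.88 -41.5  148.95] z [ 0.0319  0.0082 -0.9995] yaxis deg 2.11
[-0.21186466 -0.7077546  -3.80268829]
tcp [0.5436 0.1153 0.1218] shift [ 0.0016 -0.0004  0.0023] turn share -0.0021
tcp [0.5436 0.1153 0.1218] shift [ 0.0016 -0.0004  0.0023] turn share -0.0021
tcp [0.5436 0.1153 0.1218] shift [ 0.0016 -0.0004  0.0023] turn share -0.0021
```

send_rows([
  [[0.001,0,0.002],0],
  [[0.001,0,0.004],0],
  [[0.001,0,0.006],0],
  [[0.001,0,0.008],0],
  [[0.001,0,0.01],0],
])

```text
clock: 11.68
tool_pos: [0.5446, 0.1173, 0.1159]
orientation: [178.0, -0.5, 92.2]
force: [-10.9, -1.1, 21.8]
opening: 0.0399
gripper_force: 30.0
```

Run:
```python
from h import *
st(); print(ctrl.get_obs()["force"],ctrl.get_obs()["moment"]); cov(.02)
```

```text
j [ 32.66  18.96 -28.54   0.95 -40.54 148.82] z [ 0.0347  0.0094 -0.9994] yaxis deg 2.18
[-10.91912111  -1.08179757  21.83513611] [-0.21848677  3.18109313  0.05222511]
tcp [0.5446 0.1173 0.1159] shift [-0.001  -0.0024  0.0111] turn share -0.0013
```

send_rows([
  [[0,0,-0.005],0],
  [[0,0,-0.009],0],
  [[0,0,-0.009],0],
  [[0,0,-0.009],0],
  [[0,0,-0.009],0],
])

```text
clock: 12.1
tool_pos: [0.5439, 0.1171, 0.122]
orientation: [178.1, -0.5, 92.2]
force: [0.3, -0.1, -3.8]
opening: 0.04
gripper_force: 30.0
```

Run:
```python
from h import *
st(); print(ctrl.get_obs()["force"],ctrl.get_obs()["moment"]); cov(.033)
s=ctrl.snapshot("wrist"); save(s,"w3")
a=s["color"][150:360,120:440,::-1]
import pickle; pickle.dump(s,open("w3.pkl","wb"))
cv2.imwrite("pics/w3c.png",cv2.resize(a,(800,525),interpolation=cv2.INTER_CUBIC))
```

```text
j [ 32.66  18.45 -28.22   0.89 -41.42 148.83] z [ 0.0336  0.0093 -0.9994] yaxis deg 2.14
[ 0.30577867 -0.13207723 -3.75430963] [-0.16788575  0.17161816 -0.00968284]
tcp [0.5439 0.1171 0.122 ] shift [-0.0007 -0.0012  0.0025] turn share -0.0018
```

View pics/w3c.png

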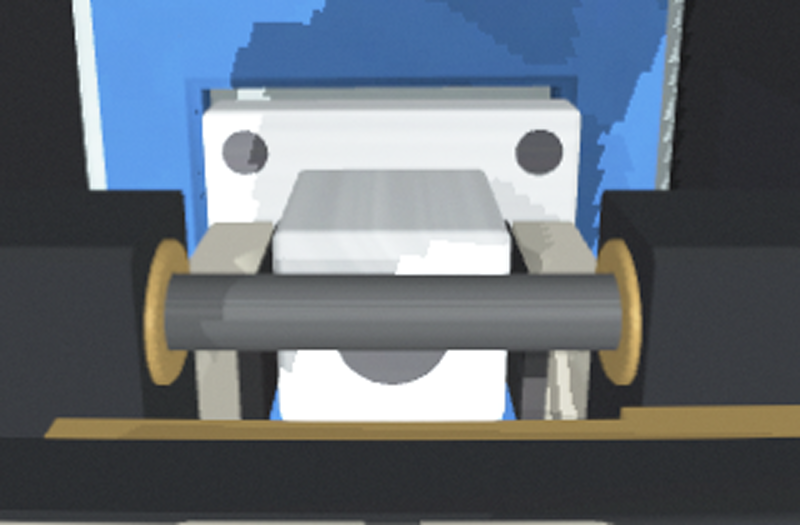

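Run:
```python
from h import *
import pickle
s=pickle.load(open("w3.pkl","rb"))
u=lambda c,r:[120+c/2.5,150+r/2.5]
print("mouth far L,R",onz(s,u(187,78),.03).round(4),onz(s,u(577,78),.03).round(4))
p,R=tool(); T=lambda x,y,z: p+R@np.array([x,y,z])   # cover far edge in tool frame: tool x=+.03, y=+-.04, z=.087-.014
for y in(-.04,.04): print("exp cover corner px(crop)",((proj(s,T(.03,y,.073))-[120,150])*2.5).round(0), T(.03,y,.073).round(4))
print(onz(s,u(203,100),T(.03,-.04,.073)[2]).round(4),onz(s,u(580,100),T(.03,.04,.073)[2]).round(4))
```

```text
mouth far L,R [0.5005 0.1504 0.03  ] [0.5894 0.1533 0.03  ]
exp cover corner px(crop) [[193. 113.]] [0.5053 0.1462 0.0478]
exp cover corner px(crop) [[580. 113.]] [0.5852 0.1491 0.0505]
[0.5074 0.149  0.0478] [0.5849 0.1519 0.0505]
```

Run:
```python
from h import *
import pickle
from scipy.optimize import least_squares
s=pickle.load(open("w3.pkl","rb")); p,R=tool()
b=.001
X=np.array([[.03-b,-.04+b,.014],[.03-b,.04-b,.014],[.018,-.02,.014],[.018,.02,.014],[.018,-.02,.054],[.018,.02,.054]])
U=np.array([[204,101],[579,101],[299,171],[486,171],[275,232],[510,232]])/2.5+[120,150]
def f(q):
    W=np.array([p+R@np.array([q[0]+x*np.cos(q[3])-y*np.sin(q[3]),q[1]+y*np.cos(q[3])+x*np.sin(q[3]),q[2]-z]) for x,y,z in X])
    return (proj(s,W)-U).ravel()
r=least_squares(f,[0,0,.087,0],x_scale=[.001,.001,.001,.01]); print(r.x.round(4),f(r.x).reshape(-1,2).round(1)); c=p+R@r.x[:3]; print("underside centre",c.round(4)); print(-cam(s)[0].T@cam(s)[1])
```

```text
[ 0.0009  0.0012  0.0884 -0.0011] [[ 0.3  4.5]
 [ 0.2  4.5]
 [-0.7 -3.1]
 [ 0.3 -3.1]
 [-1.9 -1.1]
 [ 1.8 -1.2]]
underside centre [0.548  0.1187 0.0336]
[0.53932003 0.18165421 0.21430901]
```

The cover (203–580) sits about 2 mm too far towards +x against the pocket mouth (187–577), and about 1.7 mm too far towards +y. I'll correct both and lower again.

send_rows([
  [[-0.002,-0.002,0],0],
  [[-0.002,-0.002,0.003],0],
  [[-0.002,-0.002,0.005],0],
  [[-0.002,-0.002,0.006],0],
  [[-0.002,-0.002,0.007],0],
])

```text
clock: 12.57
tool_pos: [0.5426, 0.1154, 0.1161]
orientation: [178.1, -0.4, 92.2]
force: [0.7, 0.5, -3.7]
opening: 0.04
gripper_force: 30.0
```

send_rows([
  [[0,0,0.001],0],
  [[0,0,0.002],0],
  [[0,0,0.003],0],
  [[0,0,0.003],0],
  [[0,0,0.003],0],
])

```text
clock: 12.98
tool_pos: [0.5427, 0.1155, 0.114]
orientation: [178.1, -0.5, 92.2]
force: [0.4, -0.2, -2.9]
opening: 0.0401
gripper_force: 30.0
```

Now it goes in free. I'll continue down in small steps until contact.

send_rows([
  [[0,0,0.001],0],
  [[0,0,0.002],0],
  [[0,0,0.003],0],
  [[0,0,0.003],0],
  [[0,0,0.003],0],
])

```text
clock: 13.4
tool_pos: [0.5428, 0.1155, 0.1115]
orientation: [178.1, -0.5, 92.2]
force: [-0.2, -0.6, -2.9]
opening: 0.0396
gripper_force: 30.0
```

send_rows([
  [[0,0,0.001],0],
  [[0,0,0.0015],0],
  [[0,0,0.002],0],
  [[0,0,0.002],0],
  [[0,0,0.002],0],
])

```text
clock: 13.82
tool_pos: [0.5429, 0.1155, 0.11]
orientation: [178.1, -0.5, 92.2]
force: [0.5, 1.4, -2.7]
opening: 0.0397
gripper_force: 30.0
```

send_rows([
  [[0,0,0.001],0],
  [[0,0,0.0015],0],
  [[0,0,0.002],0],
  [[0,0,0.002],0],
  [[0,0,0.002],0],
])

```text
clock: 14.23
tool_pos: [0.543, 0.1156, 0.109]
orientation: [178.0, -0.5, 92.2]
force: [-2.5, 0.3, 5.0]
opening: 0.0401
gripper_force: 30.0
```

send_rows([
  [[0,0,0.001],0],
  [[0,0,0.001],0],
  [[0,0,0.001],0],
  [[0,0,0.001],0],
  [[0,0,0.001],0],
])

```text
clock: 14.65
tool_pos: [0.5431, 0.1156, 0.1082]
orientation: [178.0, -0.5, 92.2]
force: [-3.3, -0.7, 6.7]
opening: 0.0398
gripper_force: 30.0
```

The cover is resting on the ejector pad. I'll release it, rise, close the fingers and press on the boss top from above.

send_rows([
  [[0,0,0],0],
  [[0,0,0],0],
  [[0,0,0],0],
  [[0,0,0],0],
  [[0,0,0],0],
], gripper=1)

```text
clock: 15.07
tool_pos: [0.543, 0.1156, 0.1075]
orientation: [178.0, -0.5, 92.2]
force: [-0.3, -0.5, 1.0]
opening: 0.0678
gripper_force: 0.0
```

send_rows([
  [[0,0,-0.01],0],
  [[0,0,-0.025],0],
  [[0,0,-0.045],0],
  [[0,0,-0.06],0],
  [[0,0,-0.065],0],
])

```text
clock: 15.48
tool_pos: [0.5421, 0.1155, 0.162]
orientation: [177.9, -0.5, 92.2]
force: [0.1, 0.6, 0.2]
opening: 0.0873
gripper_force: 0.0
```

send_rows([
  [[0,0,0],0],
  [[0,0,0],0],
  [[0,0,0],0],
  [[0,0,0],0],
  [[0,0,0],0],
], gripper=0)

```text
clock: 15.9
tool_pos: [0.5409, 0.1149, 0.1588]
orientation: [178.1, -0.4, 92.2]
force: [0.4, -0.1, -0.6]
opening: 0.0598
gripper_force: 0.0
```

send_rows([
  [[0,0,0],0],
  [[0,0,0],0],
  [[0,0,0],0],
  [[0,0,0],0],
  [[0,0,0],0],
])

```text
clock: 16.32
tool_pos: [0.5412, 0.1151, 0.1595]
orientation: [178.1, -0.5, 92.2]
force: [0.8, 0.1, 0.5]
opening: 0.0267
gripper_force: 0.0
```

send_rows([
  [[0,0,0],0],
  [[0,0,0],0],
  [[0,0,0],0],
  [[0,0,0],0],
  [[0,0,0],0],
])

```text
clock: 16.73
tool_pos: [0.5412, 0.1151, 0.1596]
orientation: [178.0, -0.5, 92.2]
force: [-0.4, 0.2, -0.0]
opening: 0.0004
gripper_force: 0.0
```

Run:
```python
from h import *
p,R=tool(); print(ctrl.get_obs()["opening"],ctrl.get_obs()["force"])
go(np.array([.5463,.117,.090])-R[:,2]*.066)
s=ctrl.snapshot("wrist"); save(s,"w4")
```

```text
0.0004214058298498708 [-0.37833279  0.15746882 -0.04288644]
tcp [0.5412 0.1151 0.1596] shift [0.0015 0.0035 0.0047] turn share 0.0
```

View pics/w4.png

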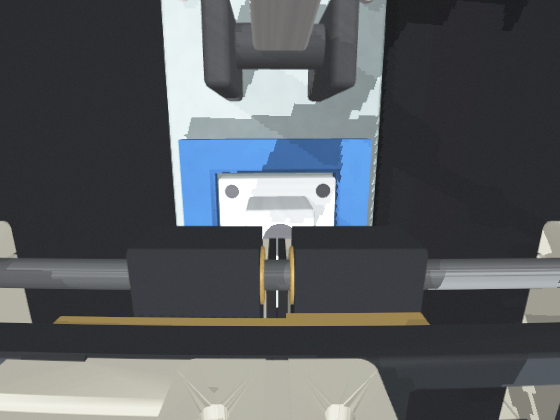

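The picture shows the cover square in the pocket (218–335 within mouth 212–340) with the fingers closed above its boss. Now I'll press down stepwise.

send_rows([
  [[0.0015,0.003,0.004],0],
  [[0.0015,0.003,0.009],0],
  [[0.0015,0.003,0.014],0],
  [[0.0015,0.003,0.018],0],
  [[0.0015,0.003,0.02],0],
])

```text
clock: 17.2
tool_pos: [0.5438, 0.1163, 0.1428]
orientation: [178.1, -0.4, 92.2]
force: [-0.5, -0.3, -0.3]
opening: 0.0004
gripper_force: 0.0
```

send_rows([
  [[0,0,0.0005],0],
  [[0,0,0.001],0],
  [[0,0,0.0015],0],
  [[0,0,0.002],0],
  [[0,0,0.002],0],
])

```text
clock: 17.62
tool_pos: [0.5442, 0.1165, 0.1422]
orientation: [178.0, -0.5, 92.2]
force: [0.8, 0.7, -1.0]
opening: 0.0008
gripper_force: 0.0
```

send_rows([
  [[0,0,0.0005],0],
  [[0,0,0.001],0],
  [[0,0,0.0015],0],
  [[0,0,0.0015],0],
  [[0,0,0.0015],0],
])

```text
clock: 18.03
tool_pos: [0.5442, 0.1165, 0.1408]
orientation: [178.1, -0.5, 92.2]
force: [-0.1, 1.0, 0.2]
opening: 0.0
gripper_force: 0.0
```

send_rows([
  [[0,0,0.0005],0],
  [[0,0,0.001],0],
  [[0,0,0.0015],0],
  [[0,0,0.0015],0],
  [[0,0,0.0015],0],
])

```text
clock: 18.45
tool_pos: [0.5443, 0.1166, 0.14]
orientation: [178.0, -0.5, 92.2]
force: [-0.7, -0.7, 4.6]
opening: 0.0006
gripper_force: 2.4
```

send_rows([
  [[0,0,0.0005],0],
  [[0,0,0.001],0],
  [[0,0,0.0015],0],
  [[0,0,0.0015],0],
  [[0,0,0.0015],0],
])

```text
clock: 18.87
tool_pos: [0.5444, 0.1166, 0.1389]
orientation: [178.0, -0.5, 92.2]
force: [-2.1, -0.4, 6.4]
opening: 0.0002
gripper_force: 3.0
```

The pad is sinking at about 7 N of push. I'll continue to the hard stop.

send_rows([
  [[0,0,0.0005],0],
  [[0,0,0.001],0],
  [[0,0,0.0015],0],
  [[0,0,0.0015],0],
  [[0,0,0.0015],0],
])

```text
clock: 19.28
tool_pos: [0.5444, 0.1166, 0.1377]
orientation: [178.0, -0.5, 92.2]
force: [-1.6, -0.8, 6.5]
opening: 0.0004
gripper_force: 3.0
```

send_rows([
  [[0,0,0.0005],0],
  [[0,0,0.001],0],
  [[0,0,0.0012],0],
  [[0,0,0.0012],0],
  [[0,0,0.0012],0],
])

```text
clock: 19.7
tool_pos: [0.5444, 0.1166, 0.1367]
orientation: [178.0, -0.5, 92.2]
force: [-2.6, -0.4, 6.5]
opening: 0.0006
gripper_force: 3.1
```

send_rows([
  [[0,0,0.0005],0],
  [[0,0,0.001],0],
  [[0,0,0.0012],0],
  [[0,0,0.0012],0],
  [[0,0,0.0012],0],
])

```text
clock: 20.12
tool_pos: [0.5443, 0.1166, 0.136]
orientation: [178.0, -0.5, 92.2]
force: [-2.8, -0.8, 8.8]
opening: 0.0007
gripper_force: 4.3
```

send_rows([
  [[0,0,0.0003],0],
  [[0,0,0.0006],0],
  [[0,0,0.0008],0],
  [[0,0,0.0008],0],
  [[0,0,0.0008],0],
])

```text
clock: 20.53
tool_pos: [0.5444, 0.1166, 0.1359]
orientation: [178.0, -0.5, 92.2]
force: [-5.3, -0.7, 13.5]
opening: 0.0005
gripper_force: 7.1
```

send_rows([
  [[0,0,0.0003],0],
  [[0,0,0.0006],0],
  [[0,0,0.0007],0],
  [[0,0,0.0007],0],
  [[0,0,0.0007],0],
])

```text
clock: 20.95
tool_pos: [0.5443, 0.1166, 0.1359]
orientation: [178.0, -0.5, 92.2]
force: [-8.0, -0.2, 19.0]
opening: 0.0007
gripper_force: 9.7
```

send_rows([
  [[0,0,-0.004],0],
  [[0,0,-0.02],0],
  [[0,0,-0.05],0],
  [[0,0,-0.08],0],
  [[0,0,-0.1],0],
])

```text
clock: 21.37
tool_pos: [0.5421, 0.116, 0.2159]
orientation: [178.0, -0.5, 92.2]
force: [-0.1, 0.4, -0.0]
opening: 0.0004
gripper_force: 0.0
```

send_rows([
  [[-0.04,0,-0.02],0],
  [[-0.08,0,-0.04],0],
  [[-0.12,0,-0.06],0],
  [[-0.14,0,-0.08],0],
  [[-0.14,0,-0.09],0],
])

```text
clock: 21.78
tool_pos: [0.5438, 0.0007, 0.287]
orientation: [177.9, -0.5, 92.0]
force: [1.0, 0.5, -0.8]
opening: 0.0004
gripper_force: 0.0
```

Run:
```python
from h import *
st(); s=ctrl.snapshot("wrist"); print(tool()[0])
p,R=tool()
c=s["color"]; cv2.imwrite("pics/w5.png",c[:,:,::-1])
for b in ctrl.cut_out(s,"cover")[:3]:
    for z in(.016,.020):
        q,e=fit(s,b["pixels"],COV,[.546,.117],z0=z,yaws=[.04]); print(px(b),b["conf"],z,q.round(4),np.degrees(q[2]).round(1),round(e,4))
t=ctrl.snapshot("top"); cv2.imwrite("pics/t5.png",t["color"][:,:,::-1])
print([(px(b),b["conf"]) for b in ctrl.boxes_of(t,"clamp_grip")])
print([(px(b),b["conf"]) for b in ctrl.boxes_of(s,"clamp_grip")])
```

```text
j [ 20.87   7.34 -17.8    0.26 -62.76 161.03] z [ 0.0356  0.0093 -0.9993] yaxis deg 2.01
[0.544317   0.0019529  0.28792529]
[110.4 303.5] 0.95 0.016 [ 0.8793 -0.4563  1.44  ] 82.5 1.0
[110.4 303.5] 0.95 0.02 [ 0.6982 -0.3919  1.6567] 94.9 1.0
[272.6  75.2] 0.89 0.016 [0.5468 0.1166 0.0463] 2.7 0.0217
[272.6  75.2] 0.89 0.02 [0.5468 0.1158 0.0372] 2.1 0.0377
[]
[]
```

View pics/w5.png

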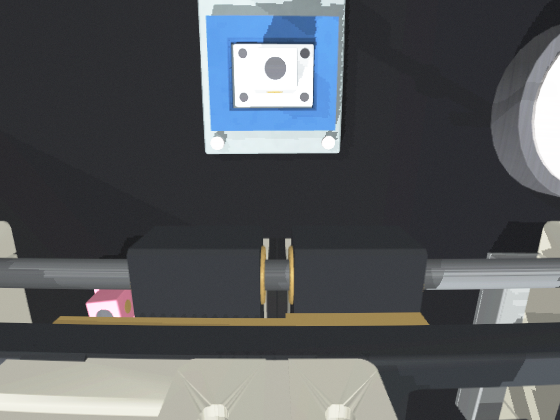

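The cover is home at (0.547, 0.117), its seated height fits, and the push rose from 13.5 to 19 N without any motion. Now the handle.

```bash
cat >> h.py <<'E'
N=np.array([.5463,.117]); NY=np.radians(2.3)
def W(x,y,z): return np.array([N[0]+np.cos(NY)*x-np.sin(NY)*y,N[1]+np.sin(NY)*x+np.cos(NY)*y,.016+z])
def grip(a,dx=-.038,dz=0): return W(dx,.1-.2*np.cos(a),.07+.2*np.sin(a)+dz)
E
python3 - <<'E'
from h import *
from scipy.optimize import brentq
import pickle
s=pickle.load(open("top.pkl","rb"))
h=cv2.cvtColor(s["color"],cv2.COLOR_RGB2HSV); r=((h[...,0]<6)|(h[...,0]>174))&(h[...,1]>180)&(h[...,2]>120); r[:,:150]=0;r[:,175:]=0;r[:150]=0;r[230:]=0
u,v=np.argwhere(r).mean(0)[::-1]
a=brentq(lambda a:proj(s,grip(a,0))[0,0]-u,1.4,2); print("a",a,grip(a),proj(s,grip(a,0)),u,v)
p,R=tool(); go(grip(a,dz=.08)-R[:,2]*.047,-87.7)
E
```

```text
a 1.728990389869303 [0.503053   0.24687606 0.28350268] [[159.22713864 186.84831048]] 159.22713864306786 187.7669616519174
tcp [0.5431 0.0039 0.2841] shift [ 0.3062 -0.0353 -0.1568] turn share 0.9985
```

send_rows([
  [[0,0,-0.03],0.079],
  [[0,0,-0.06],0.158],
  [[0,0,-0.1],0.237],
  [[0,0,-0.13],0.316],
  [[0,0,-0.157],0.395],
], gripper=1)

```text
clock: 22.45
tool_pos: [0.5393, 0.0031, 0.4114]
orientation: [178.7, -1.5, 56.4]
force: [-0.6, -0.1, -0.1]
opening: 0.0279
gripper_force: 0.0
```

send_rows([
  [[0,0,0],0.079],
  [[0,0,0],0.158],
  [[0,0,0],0.237],
  [[0,0,0],0.316],
  [[0,0,0],0.395],
])

```text
clock: 22.87
tool_pos: [0.5392, 0.0032, 0.4093]
orientation: [179.8, -1.9, 20.8]
force: [-0.5, 0.6, -0.1]
opening: 0.0614
gripper_force: 0.0
```

send_rows([
  [[0,0,0],0.079],
  [[0,0,0],0.158],
  [[0,0,0],0.208],
  [[0,0,0],0.208],
  [[0,0,0],0.208],
])

```text
clock: 23.28
tool_pos: [0.5392, 0.0029, 0.4097]
orientation: [-179.6, -1.9, 2.5]
force: [0.9, -0.6, 0.1]
opening: 0.0871
gripper_force: 0.0
```

Run:
```python
from h import *
st(); p,R=tool(); go(grip(1.729,dz=.08)-R[:,2]*.047,-87.7)
```

```text
j [ 21.26   3.45  -6.24   0.2  -78.41  71.26] z [ 0.0321  0.0089 -0.9994] yaxis deg -87.44
tcp [0.5392 0.0029 0.4097] shift [-3.350e-02 -3.063e-01  2.000e-04] turn share 0.0029
```

send_rows([
  [[-0.005,-0.04,0],0.003],
  [[-0.01,-0.09,0],0.003],
  [[-0.015,-0.14,0],0.003],
  [[-0.02,-0.19,0],0.003],
  [[-0.026,-0.24,0],0.003],
])

```text
clock: 23.7
tool_pos: [0.5099, 0.1951, 0.4112]
orientation: [-179.6, -1.9, 2.3]
force: [1.9, -0.3, -1.0]
opening: 0.0877
gripper_force: 0.0
```

send_rows([
  [[-0.004,-0.035,0],0],
  [[-0.0075,-0.066,0],0],
  [[-0.0075,-0.066,0],0],
  [[-0.0075,-0.066,0],0],
  [[-0.0075,-0.066,0],0],
])

```text
clock: 24.12
tool_pos: [0.5026, 0.2458, 0.4112]
orientation: [-179.6, -1.9, 2.2]
force: [-0.5, 0.4, 0.2]
opening: 0.0875
gripper_force: 0.0
```

Run:
```python
from h import *
st(); p,R=tool(); go(grip(1.729)-R[:,2]*.047,-87.7)
s=ctrl.snapshot("wrist"); im=s["color"][:,:,::-1].copy()
for a in(1.65,1.729,1.8):
    q=proj(s,[grip(a,-.065),grip(a,.065)]).astype(int); cv2.line(im,tuple(map(int,q[0])),tuple(map(int,q[1])),(0,255,0),1); print(a,q.tolist())
cv2.imwrite("pics/w6.png",im)
```

```text
j [ 46.73   5.42  -4.23   1.06 -78.7   45.29] z [ 0.033   0.0086 -0.9994] yaxis deg -87.78
tcp [0.5026 0.2458 0.4112] shift [-4.700e-03 -1.000e-04  1.009e-01] turn share -0.0009
1.65 [[297, 264], [300, 72]]
1.729 [[275, 263], [275, 72]]
1.8 [[256, 262], [254, 73]]
```

View pics/w6.png

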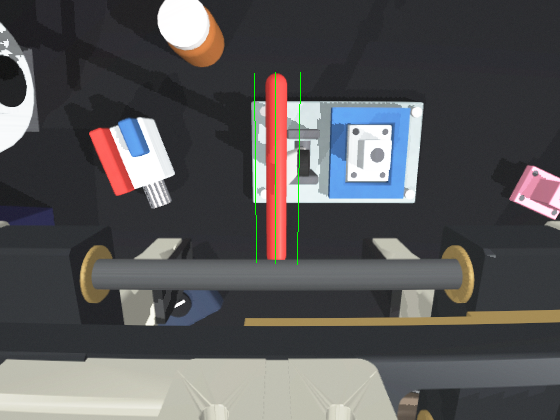

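The handle, at columns 267–287 and rows 73–262, lies on the 1.729 rad line midway between the fingers. I'll go down and grip it.

send_rows([
  [[-0.003,0,0.02],0],
  [[-0.0047,0,0.045],0],
  [[-0.0047,0,0.07],0],
  [[-0.0047,0,0.09],0],
  [[-0.0047,0,0.101],0],
])

```text
clock: 24.58
tool_pos: [0.5014, 0.2447, 0.3289]
orientation: [-179.6, -1.8, 2.0]
force: [-0.2, -0.4, 0.2]
opening: 0.0873
gripper_force: 0.0
```

send_rows([
  [[0,0,0],0],
  [[0,0,0],0],
  [[0,0,0],0],
  [[0,0,0],0],
  [[0,0,0],0],
], gripper=0)

```text
clock: 25.0
tool_pos: [0.5021, 0.2464, 0.3319]
orientation: [-179.5, -2.0, 2.1]
force: [-0.5, 0.6, 0.6]
opening: 0.0598
gripper_force: 0.0
```

send_rows([
  [[0,0,0],0],
  [[0,0,0],0],
  [[0,0,0],0],
  [[0,0,0],0],
  [[0,0,0],0],
])

```text
clock: 25.42
tool_pos: [0.5018, 0.2463, 0.3309]
orientation: [-179.5, -2.0, 2.1]
force: [-0.5, 0.6, -0.3]
opening: 0.0266
gripper_force: 0.0
```

send_rows([
  [[0,0,0],0],
  [[0,0,0],0],
  [[0,0,0],0],
  [[0,0,0],0],
  [[0,0,0],0],
])

```text
clock: 25.83
tool_pos: [0.5018, 0.2463, 0.3309]
orientation: [-179.5, -2.0, 2.1]
force: [-0.1, 1.1, 0.8]
opening: 0.0131
gripper_force: 30.0
```

```bash
cat >> h.py <<'E'
def arc(a1,n=5):
    p,R=tool(); g=p+R[:,2]*.047
    l=(g[:2]-N)@[-np.sin(NY),np.cos(NY)]; a0=np.arctan2(g[2]-.086,.1-l); rad=np.hypot(g[2]-.086,.1-l)
    print("angle now",a0.round(4),"rad",rad.round(4),ctrl.get_obs()["force"].round(1),ctrl.get_obs()["opening"])
    for a in np.linspace(a0,a1,n+1)[1:]:
        print((R.T@(grip(a)-R[:,2]*.047-p)/.8).round(4).tolist())
E
python3 - <<'E'
from h import *
st(); arc(1.35)
E
```

```text
j [ 46.83   7.24 -12.43   1.12 -68.62  44.84] z [ 0.0337  0.0093 -0.9994] yaxis deg -87.93
angle now 1.728 rad 0.2004 [-0.1  1.1  0.8] 0.013140919299839805
[-0.0002, 0.0188, -0.0019]
[-0.0001, 0.0377, -0.0029]
[-0.0001, 0.0566, -0.0025]
[-0.0, 0.0754, -0.0006]
[-0.0001, 0.094, 0.0027]
```

send_rows([
  [[0,0.0188,-0.0019],0],
  [[0,0.0377,-0.0029],0],
  [[0,0.0566,-0.0025],0],
  [[0,0.0754,-0.0006],0],
  [[0,0.094,0.0027],0],
])

```text
clock: 26.25
tool_pos: [0.5046, 0.17, 0.3283]
orientation: [-179.5, -2.0, 2.1]
force: [-0.7, 2.1, 2.1]
opening: 0.0132
gripper_force: 30.0
```

Run:
```python
from h import *
arc(.95)
```

```text
angle now 1.3448 rad 0.2005 [-0.7  2.1  2.1] 0.013241973002913708
[-0.0002, 0.019, 0.0056]
[-0.0003, 0.0376, 0.0121]
[-0.0006, 0.0557, 0.02]
[-0.0008, 0.073, 0.0294]
[-0.0011, 0.0896, 0.04]
```

send_rows([
  [[0,0.019,0.0056],0],
  [[0,0.0376,0.0121],0],
  [[-0.0003,0.0557,0.02],0],
  [[-0.0005,0.073,0.0294],0],
  [[-0.0008,0.0896,0.04],0],
])

```text
clock: 26.67
tool_pos: [0.5072, 0.098, 0.2947]
orientation: [-179.5, -1.9, 2.0]
force: [-2.4, 2.6, 1.6]
opening: 0.0134
gripper_force: 30.0
```

Run:
```python
from h import *
arc(.58)
```

```text
angle now 0.9445 rad 0.1996 [-2.4  2.6  1.6] 0.013416561331374274
[0.0, 0.0147, 0.0107]
[-0.0003, 0.0283, 0.0229]
[-0.0007, 0.041, 0.0359]
[-0.0011, 0.0527, 0.0499]
[-0.0015, 0.0634, 0.0647]
```

send_rows([
  [[0,0.0147,0.0107],0],
  [[-0.0003,0.0283,0.0229],0],
  [[-0.0007,0.041,0.0359],0],
  [[-0.0011,0.0527,0.0499],0],
  [[-0.0015,0.0634,0.0647],0],
])

```text
clock: 27.08
tool_pos: [0.5092, 0.0482, 0.2418]
orientation: [-179.6, -1.8, 2.0]
force: [-4.3, 1.8, 1.6]
opening: 0.0128
gripper_force: 30.0
```

Run:
```python
from h import *
arc(.25)
```

```text
angle now 0.5776 rad 0.1993 [-4.3  1.8  1.6] 0.01281330762941129
[-0.0, 0.0094, 0.0134]
[-0.0004, 0.017, 0.0279]
[-0.0009, 0.0237, 0.0429]
[-0.0014, 0.0294, 0.0582]
[-0.0019, 0.0341, 0.0739]
```

send_rows([
  [[-0.001,0.0094,0.0134],0],
  [[-0.0015,0.017,0.0279],0],
  [[-0.002,0.0237,0.0429],0],
  [[-0.0025,0.0294,0.0582],0],
  [[-0.003,0.0341,0.0739],0],
])

```text
clock: 27.5
tool_pos: [0.5101, 0.0218, 0.1825]
orientation: [-179.6, -1.9, 2.1]
force: [-3.2, 4.3, 2.6]
opening: 0.0128
gripper_force: 30.0
```

Run:
```python
from h import *
arc(.03)
```

```text
angle now 0.2506 rad 0.1996 [-3.2  4.3  2.6] 0.012764407599333406
[0.0002, 0.0031, 0.0106]
[-0.0001, 0.0052, 0.0214]
[-0.0005, 0.0068, 0.0323]
[-0.0008, 0.008, 0.0433]
[-0.0012, 0.0086, 0.0543]
```

send_rows([
  [[0,0.0028,0.0106],0],
  [[-0.0003,0.0048,0.0214],0],
  [[-0.0007,0.0063,0.0323],0],
  [[-0.001,0.0073,0.0433],0],
  [[-0.0014,0.0078,0.0543],0],
])

```text
clock: 27.92
tool_pos: [0.5104, 0.0161, 0.1394]
orientation: [-179.6, -1.9, 2.1]
force: [-4.1, -2.3, 2.7]
opening: 0.0131
gripper_force: 30.0
```

send_rows([
  [[0,0,0.002],0],
  [[0,0,0.004],0],
  [[0,0,0.006],0],
  [[0,0,0.0075],0],
  [[0,0,0.0075],0],
])

```text
clock: 28.33
tool_pos: [0.5104, 0.016, 0.134]
orientation: [-179.6, -1.8, 2.0]
force: [-3.0, -5.4, -1.6]
opening: 0.0127
gripper_force: 30.0
```

Run:
```python
from h import *
arc(.0,2)
```

```text
angle now 0.005 rad 0.1991 [-3.  -5.4 -1.6] 0.012749259359675134
[0.0005, 0.0011, 0.0006]
[0.0005, 0.0011, 0.0013]
```

send_rows([
  [[0,0,0.0008],0],
  [[0,0,0.0015],0],
  [[0,0,0.002],0],
  [[0,0,0.0025],0],
  [[0,0,0.0025],0],
])

```text
clock: 28.75
tool_pos: [0.5105, 0.016, 0.1334]
orientation: [-179.6, -1.9, 2.1]
force: [-9.3, -4.1, 14.7]
opening: 0.0129
gripper_force: 30.0
```

send_rows([
  [[0,0,0.0005],0],
  [[0,0,0.001],0],
  [[0,0,0.0015],0],
  [[0,0,0.0015],0],
  [[0,0,0.0015],0],
])

```text
clock: 29.17
tool_pos: [0.5106, 0.016, 0.1331]
orientation: [-179.6, -1.9, 2.1]
force: [-14.4, -3.8, 25.2]
opening: 0.0131
gripper_force: 30.0
```

The clamp is on its stop, with 25 N and no further motion. I'll relax, let go and rise.

send_rows([
  [[0,0,-0.002],0],
  [[0,0,-0.003],0],
  [[0,0,-0.003],0],
  [[0,0,-0.003],0],
  [[0,0,-0.003],0],
], gripper=1)

```text
clock: 29.58
tool_pos: [0.5118, 0.0172, 0.1336]
orientation: [-179.5, -2.0, 2.1]
force: [-0.2, 0.1, 0.3]
opening: 0.0407
gripper_force: 0.0
```

send_rows([
  [[0,0,0],0],
  [[0,0,0],0],
  [[0,0,0],0],
  [[0,0,0],0],
  [[0,0,0],0],
])

```text
clock: 30.0
tool_pos: [0.5113, 0.0169, 0.1336]
orientation: [-179.5, -1.9, 2.1]
force: [0.6, -0.6, -0.9]
opening: 0.0745
gripper_force: 0.0
```

send_rows([
  [[0,0,-0.03],0],
  [[0,0,-0.07],0],
  [[0,0,-0.12],0],
  [[0,0,-0.16],0],
  [[0,0,-0.18],0],
])

```text
clock: 30.42
tool_pos: [0.5077, 0.0157, 0.2822]
orientation: [-179.5, -2.3, 2.1]
force: [0.4, -0.7, -0.0]
opening: 0.0872
gripper_force: 0.0
```

send_rows([
  [[0,0.04,-0.02],0],
  [[0,0.08,-0.04],0],
  [[0,0.12,-0.06],0],
  [[0,0.12,-0.06],0],
  [[0,0.12,-0.06],0],
])

```text
clock: 30.83
tool_pos: [0.5084, -0.0821, 0.3255]
orientation: [-179.5, -2.0, 1.9]
force: [-0.5, 0.3, -0.2]
opening: 0.0878
gripper_force: 0.0
```

Run:
```python
from h import *
st(); s=ctrl.snapshot("wrist"); t=ctrl.snapshot("top"); im=s["color"][:,:,::-1].copy()
for a,c in((0,(0,255,0)),(.08,(0,255,255))):
    q=proj(s,[grip(a,-.065),grip(a,.065)]).astype(int); cv2.line(im,tuple(map(int,q[0])),tuple(map(int,q[1])),c,1)
o=np.zeros((420,800,3),np.uint8); o[:,:480]=im[:,80:560]; o[:320,480:]=cv2.resize(t["color"][130:270,130:270,::-1],(320,320))
cv2.imwrite("pics/w7.png",o)
```

```text
j [ 12.63   3.07 -17.31  -0.1  -67.52  79.3 ] z [ 0.0354  0.0095 -0.9993] yaxis deg -88.1
```

View pics/w7.png

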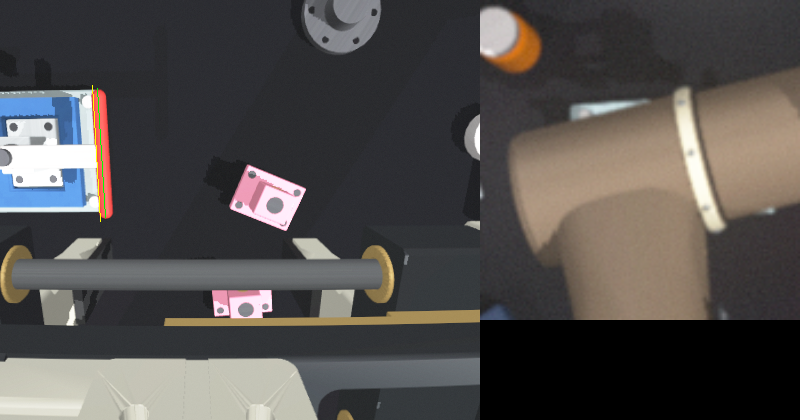

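The strap lies level over the seated cover, the red handle (column ~104 in the crop) is at its shut position, and the gripper is clear of everything. I'll hand in.

```bash
python3 -c "
from h import *
print(ctrl.close_job())"
```

```text
the job is handed in; nothing more can be done
None
```

I lowered the cover into the pocket and pressed it to a hard stop at 19 N with the clamp open. I then closed the clamp onto its stop, let go of the handle and handed the job in at about 31 s; no verdict came back.

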